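# Hold a round flask down in the sprung lens cradle

### The job

Lift the black dust cover out of the sprung steel ring and stand it in the shallow steel tray. Then set the larger of the two round-bottomed flasks upright in the ring and, pushing on the flask only and without ramming it, press it down until the ring is nearly at the bottom of its spring travel; finish while still holding it pressed down there. Leave the smaller flask, the reagent bottle and the culture dish where they are.

Things in the scene. Friction and masses are not known exactly. Their poses are not given: they have to be found in the camera images.
- cradle: Fixed cradle: white base plate 130 x 130 x 15 mm (origin: centre of its underside, on the bench, z up), a short lens barrel in the middle whose top is 38 mm above the bench, four aluminium spring guides at (+-45, +-45) mm, and above them the sprung steel ring, carried on four arms that reach out to the guides (73 mm from the axis at most).
- ring_seat (a point): Centre of the top face of the sprung steel ring: bore 50 mm, outside 76 mm, 10 mm thick, 75 mm above the bench when up. Moves down with the ring; z up. A 64 mm flask bulb standing in it touches the bore's top edge, its lowest point 12 mm below this point.
- ring_travel (a joint): How far the ring is pressed down: 0 = up, 0.016 m = bottom stop. The spring needs about 3 N to start moving and rises by 0.45 N per mm to about 10 N at the stop, where it goes no further. The flask's own weight does not move it, and it springs back up when released.
- cover: Loose black plastic dust cover, 70 g, at first standing in the ring. Origin: centre of its underside, z up along its axis. From below: plug 42 mm diameter and 12 mm high, flange 64 mm diameter and 6 mm thick (12 to 18 mm up, resting on the ring), knob 18 mm diameter from 18 to 52 mm up.
- tray: Fixed shallow steel tray, 158 x 158 mm outside, 4 mm walls 12 mm high, floor 4 mm thick, open on top, empty. Origin: centre of its underside, x and y along its sides.
- flask: The larger round flask: amber glass bulb 64 mm diameter, neck 22 mm diameter up to 115 mm, flat-topped white screw cap 26 mm diameter from 115 to 133 mm. 130 to 210 g. Origin: lowest point of the bulb, z up along the neck. At first it stands on one of two cork rings (76 mm diameter, 22 mm high), its origin 15 mm above the bench.
- small_flask: The smaller round flask, to be left alone: bulb 48 mm diameter, neck 18 mm diameter up to 85 mm, white cap 22 mm diameter up to 100 mm. Origin: lowest point of the bulb. It stands on the other cork ring, its origin 11 mm above the bench.
- reagent: Capped reagent bottle 48 mm diameter, 105 mm high, to be left alone. Origin: centre of its underside.
- dish: Flat round lidded culture dish 94 mm diameter, 17 mm high, to be left alone. Origin: centre of its underside.
Things that resemble listed ones, but are neither listed nor needed, are in the scene too. Several things have the shape of the cover; the one meant has the colours described above. Several things have the shape of the tray; the one meant has the colours described above.

How it is judged:
By the outcome, as a careful person would: the job done as asked, in the order asked, and still so for the second after the job is handed in, while the arm keeps its last pose, push and grip.
It also fails if it takes over 51 s, if anything falls off the work surface, if the arm or the gripper's body presses on something with over 40 N, if the wrist force passes 120 N, or if a joint passes its speed limit or range.

### The arm

A 6-joint arm with a two-finger parallel gripper is mounted at the origin on the work surface. World frame = base frame: x ahead of the robot, y to its left, z up, the work surface at z = 0. Lengths are in m, angles in rad, forces in N, time in s.
With the tool pointing down it reaches from about 0.225 to 0.875 m from the base axis. Payload 3.4 kg.
Tool frame: the origin (TCP) lies midway between the tips of the shut fingers; the grasp point (between the pads) lies 19 mm behind it (manip.pinch_z is the distance from the TCP to the grasp point, in m); z points along the fingers, y is the line along which they close (so a half turn about z gives the same grasp; the last joint's range is limited). The gripper opens to 85 mm and grips with 20 to 120 N. Pads are 22 mm wide; open, the fingers measure 114 mm over their backs; the gripper's body (76 mm by 85 mm) begins 54 mm behind the grasp point. The pads swing forward as they close: fully open they stand 13 mm farther back than shut.
Start: joints at [1.031, 0.276, 1.505, -0, 1.361, -0.121], TCP at [0.234, 0.525, 0.231] pointing down, gripper open.
Joint ranges: [-2.89, 2.89], [-0.75, 2.08], [0.22, 2.7], [-1.18, 4.32], [0.11, 2.71], [-2.7, 2.7]. Speed limits (rad/s): [2.57, 2.57, 3.14, 3.14, 3.14, 3.14].

### API

Orientations are given as a unit quaternion [w, x, y, z].
In Python, from rig import manip gives the robot as it stands.
- The arm moves only by the tool carry_out, never from a script. Its arguments are lists of equal length, an entry for each row: "delta_pos": the shift along the tool's x, y, z scaled (see below), a list of three; "turn": the turn, a rotation vector about the tool's x, y, z scaled (see below), a list of three; "claw": the closure, from -1 (fully open) to 1 (shut). A call has 1 to 12 rows; each row is the pose to reach, as a shift and turn from the pose commanded when the call began, along the tool's axes at that moment; what a row does not reach only later rows make up. The controller multiplies each number of a shift by 400 mm and each number of a turn by 30 degrees. A row lasts 1/10 s, in which the tool goes at most 50 mm and 8.59 degrees, less where a joint would pass 70% of its speed; a pose out of reach is approached as far as the arm can. A call with a number of a shift or a turn outside -1 to 1 is refused whole. A call with a gripper value outside its range is refused whole. The fingers move at their own pace and stop on an object; "force" is the grip in N (left out, the last holds). Time passes only in rows, so rows that repeat a pose let the fingers close. It gives the time, the measured TCP pose, the force, the opening and the grip force at its end, in the units of the state.
- manip.get_state(): the state, without advancing time (a new reading comes with each control period).
- manip.get_image(name): name is "side" or "top" or "wrist"; returns a dict with "image" (384x512x3 uint8, red, green, blue), "z_map" (384x512 float32, m along the optical axis (not along the pixel's ray), 0 where there is no reading), "fx", "fy", "cx", "cy" (pixels), "world_to_cam" (4x4, takes a point from world to camera coordinates). Camera axes: x right, y down, z forward; pixel columns grow to the right and rows downward; lengths in m; the calibration is good to about 2 mm. The wrist camera is an equidistant fisheye: a pixel r from the principal point sees the ray r / f radians off the axis. A picture is of the moment at which its call begins.
- manip.sign_off(): hands the job in; it is judged then, once.
Trained networks look in the newest picture that a camera, given by its name, has taken for a name from the list of things; names that differ only in an ending like _2 or _b are one class to them, and where a whole thing is asked for, a point or a joint stands for the part that bears it (a point fixed in the world has none). Each returns a list of dicts, best first, with "score" (0 to 1); they miss things now and then, are a little off and sometimes report something else, mostly with a low value. They report only what shows in the picture. A call takes as long as a camera call. They do not tell look-alikes from the thing itself.
- manip.spot_in(camera, query): "point" ([x, y, z] in m, in world coordinates, good to about 4 mm: the middle of the surface that is visible of it).
- manip.place_of(camera, query): "point" ([x, y, z] in m, in world coordinates, good to about 4 mm: a listed point, or the origin of a listed thing).
The state is a dict: "clock": time; "qpos": joint angles; "qd": joint speeds; "effort": joint torques, N m; "position": TCP position; "ee_rot": TCP orientation; "contact_force": force on the tool from outside, world axes, zero at the start; "moment": the same for the moment, N m; "width": finger opening in m; "gripper_force": force on a finger pad.
Only numpy, scipy, OpenCV 4.12 (cv2) and the standard library are available. Lean on these libraries where they do the work, as an engineer would, in place of code of your own. Each camera call takes 0.05 s, during which the arm holds its last target. There are 200 camera calls.

## Working session

There is one attempt and no reset: what is moved stays moved. The work goes in short steps, Python scripts to look and compute and a tool call to move; the robot and the scene stay as the last step left them, time stands still between calls to the robot, and variables do not carry over. Pictures are saved under pics/ and viewed, at most 10 in all, crops included, and the job is handed in when it is done.

Besides the shell and the picture viewer there is one more tool, called after ">>>" in YAML: its name, and indented under it one key for each argument. carry_out: Moves the arm, as the interface text tells. Shifts and turns lie within -1 to 1; 1 stands for 400 mm of shift or 30 degrees of turn. Its arguments: {"type":"object","properties":{"delta_pos":{"type":"array","items":{"type":"array","items":{"type":"number","minimum":-1,"maximum":1}}},"turn":{"type":"array","items":{"type":"array","items":{"type":"number","minimum":-1,"maximum":1}}},"claw":{"type":"array","items":{"type":"number"}},"force":{"type":"number"}},"required":["delta_pos","turn","claw"]}

```bash
ls; mkdir -p pics; python3 - <<'E'
from rig import manip
import cv2,numpy as np
s=manip.get_state();print(s['clock'],s['position'],s['ee_rot'],s['width'],manip.pinch_z)
ims=[]
for c in ('top','side'):
    d=manip.get_image(c);np.savez(f'{c}0.npz',**d)
    cv2.imwrite(f'pics/{c}0.png',d['image'][:,:,::-1])
    for q in ('cradle','ring_seat','cover','tray','flask','small_flask','reagent','dish'):
        try:
            print(c,q,[(np.round(r['point'],3).tolist(),round(r['score'],2)) for r in manip.place_of(c,q)][:5])
        except Exception as e: print(c,q,e)
E
```

```text
pics
0.0 [0.2335571  0.5248297  0.23042093] [-2.96473165e-04  2.07879486e-01  9.78153997e-01 -8.88467148e-04] 0.08573362454845719 0.0187
top cradle [([0.507, -0.004, 0.002], 0.83)]
top ring_seat [([0.501, -0.011, 0.071], 0.66)]
top cover [([0.502, -0.004, 0.064], 0.73), ([0.468, 0.131, -0.002], 0.67), ([0.636, 0.01, 0.0], 0.55)]
top tray [([0.644, 0.435, -0.001], 0.9), ([0.398, 0.359, -0.001], 0.57)]
top flask [([0.404, -0.348, 0.014], 0.66)]
top small_flask [([0.508, -0.219, 0.011], 0.55)]
top reagent [([0.664, 0.229, 0.003], 0.9)]
top dish [([0.69, -0.202, 0.001], 0.75)]
side cradle [([0.499, -0.004, -0.001], 0.81)]
side ring_seat [([0.501, -0.009, 0.079], 0.6)]
side cover [([0.502, -0.007, 0.061], 0.96), ([0.637, 0.007, -0.001], 0.76), ([0.473, 0.132, 0.002], 0.57), ([0.509, -0.213, 0.01], 0.21)]
side tray [([0.648, 0.434, 0.005], 0.88), ([0.665, 0.228, -0.001], 0.69)]
side flask [([0.404, -0.349, 0.012], 0.9)]
side small_flask []
side reagent [([0.671, 0.23, 0.001], 0.67)]
side dish [([0.5, -0.007, 0.061], 0.69), ([0.663, 0.231, -0.002], 0.63), ([0.696, -0.205, -0.001], 0.56)]
```

View pics/top0.png

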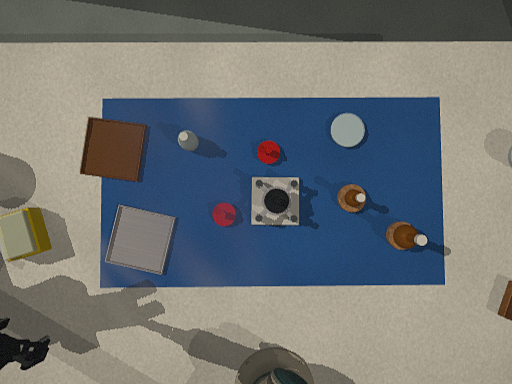

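View pics/side0.png

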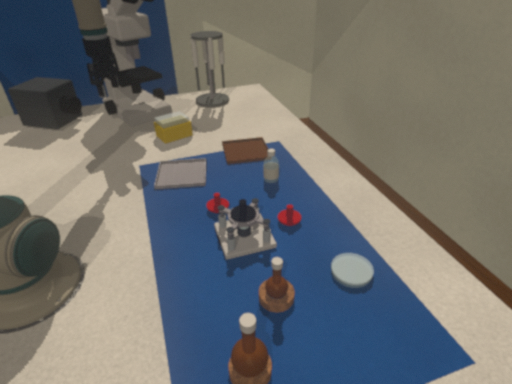

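The top view shows the black cover in the cradle at (277,200), red look-alikes at (268,152) and (224,214), and the grey steel tray at (141,240). A brown tray is at (114,149), the larger flask at (404,236) and the smaller one at (351,198). The side view agrees with this: the larger flask is at (249,350) and the black cover at (243,212).

```bash
cat > h.py <<'E'
import numpy as np
from scipy.spatial.transform import Rotation as R
from rig import manip
def cloud(d):
    v,u=np.indices(d['z_map'].shape); z=d['z_map']
    a,b=(u-d['cx'])/d['fx'],(v-d['cy'])/d['fy']
    p=np.stack([a*z,b*z,z,np.ones_like(z)],-1)@np.linalg.inv(d['world_to_cam']).T
    p=p[...,:3]; p[z<=0]=np.nan; return p
def near(p,xy,r,lo,hi):
    m=(np.hypot(p[...,0]-xy[0],p[...,1]-xy[1])<r)&(p[...,2]>lo)&(p[...,2]<hi)
    q=p[m]; return m.sum(), np.round((q[:,:2].min(0)+q[:,:2].max(0))/2,4) if len(q) else 0, np.round(np.r_[q.mean(0),np.ptp(q[:,:2],axis=0)],4) if len(q) else 0
def rot(): 
    q=np.array(manip.get_state()['ee_rot']); return R.from_quat(np.r_[q[1:],q[0]])
def delta(target,yaw=None):
    """tool-axis units to reach world target; yaw = wanted direction of tool y (deg), tool down"""
    s=manip.get_state(); r=rot()
    out=r.inv().apply(np.array(target)-s['position'])/0.4
    t=None
    if yaw is not None:
        y=np.array([np.cos(np.radians(yaw)),np.sin(np.radians(yaw)),0]);z=np.array([0,0,-1.])
        g=R.from_matrix(np.stack([np.cross(y,z),y,z],1))
        t=np.degrees((r.inv()*g).as_rotvec())/30
    return np.round(out,4), None if t is None else np.round(t,4)
E
python3 - <<'E'
from h import *
for c in ('top','side'):
    d=np.load(c+'0.npz'); p=cloud(d)
    print(c,'knob',near(p,(.502,-.006),.02,.108,.125))
    print(c,'flange',near(p,(.502,-.006),.045,.077,.09))
    print(c,'base',near(p,(.502,-.006),.09,.01,.02))
    print(c,'cap',near(p,(.404,-.349),.03,.14,.158))
    print(c,'smallcap',near(p,(.508,-.219),.03,.103,.125))
    print(c,'tray',near(p,(.398,.359),.1,.009,.02), near(p,(.398,.359),.05,.0,.02))
    for q in ((.5,-.007),): 
        m=near(p,q,.08,.03,.2); print(m)
        k=(np.hypot(p[...,0]-q[0],p[...,1]-q[1])>.05)&(np.hypot(p[...,0]-q[0],p[...,1]-q[1])<.08)
        print('guide top',np.nanmax(p[k][:,2]))
s=manip.get_state();print(rot().as_matrix().round(3), s['contact_force'])
for y in (90,-90,0,180): print(y,delta((.502,-.007,.25),y))
E
```

```text
top knob (np.int64(43), array([ 0.5021, -0.0068]), array([ 0.5024, -0.0064,  0.1166,  0.0148,  0.0151]))
top flange (np.int64(544), array([ 0.5024, -0.0063]), array([ 0.5016, -0.0064,  0.0821,  0.0717,  0.072 ]))
top base (np.int64(1191), array([ 0.5016, -0.0056]), array([ 0.5007, -0.0036,  0.0164,  0.1337,  0.1289]))
top cap (np.int64(106), array([ 0.4071, -0.3472]), array([ 0.4071, -0.3457,  0.1487,  0.024 ,  0.0252]))
top smallcap (np.int64(65), array([ 0.5083, -0.2135]), array([ 0.5087, -0.2131,  0.112 ,  0.02  ,  0.0194]))
top tray (np.int64(493), array([0.3999, 0.36  ]), array([0.395 , 0.3611, 0.012 , 0.1783, 0.18  ])) (np.int64(1067), array([0.399 , 0.3584]), array([0.3981, 0.3588, 0.0058, 0.0979, 0.0984]))
(np.int64(1000), array([ 0.5025, -0.0066]), array([ 0.5025, -0.0062,  0.0806,  0.108 ,  0.1088]))
guide top 0.08283422016398356
side knob (np.int64(47), array([ 0.5011, -0.0075]), array([ 0.5005, -0.0098,  0.1149,  0.0165,  0.0177]))
side flange (np.int64(371), array([ 0.5007, -0.0087]), array([ 0.499 , -0.0148,  0.0822,  0.0737,  0.0693]))
side base (np.int64(1030), array(
[... 370 characters left out ...]
26, 0.1766, 0.1804])) (np.int64(382), array([0.3977, 0.3587]), array([0.3973, 0.3574, 0.0065, 0.0992, 0.0984]))
(np.int64(1235), array([ 0.5006, -0.0072]), array([ 0.4963, -0.0186,  0.0704,  0.1108,  0.1125]))
guide top 0.08095804564080078
[[-0.914  0.407  0.   ]
 [ 0.407  0.914  0.   ]
 [-0.     0.    -1.   ]] [ 0.18812207 -0.13793609 -0.2061756 ]
90 (array([-1.1537, -0.9432, -0.0467]), array([ 3.000e-04,  1.000e-04, -7.998e-01]))
-90 (array([-1.1537, -0.9432, -0.0467]), array([ 1.0000e-04, -4.0000e-04,  5.2002e+00]))
0 (array([-1.1537, -0.9432, -0.0467]), array([ 2.0000e-04, -1.0000e-04,  2.2002e+00]))
180 (array([-1.1537, -0.9432, -0.0467]), array([ 2.0000e-04,  3.0000e-04, -3.7998e+00]))
```

>>> carry_out:
  delta_pos:
    - [-0.98,-0.8,0]
    - [-0.98,-0.8,0]
    - [-0.98,-0.8,0]
    - [-0.98,-0.8,0]
    - [-0.98,-0.8,0]
    - [-0.98,-0.8,0]
    - [-0.98,-0.8,0]
    - [-0.98,-0.8,0]
    - [-0.98,-0.8,0]
    - [-0.98,-0.8,0]
    - [-0.98,-0.8,0]
    - [-0.98,-0.8,0]
  turn:
    - [0,0,-0.8]
    - [0,0,-0.8]
    - [0,0,-0.8]
    - [0,0,-0.8]
    - [0,0,-0.8]
    - [0,0,-0.8]
    - [0,0,-0.8]
    - [0,0,-0.8]
    - [0,0,-0.8]
    - [0,0,-0.8]
    - [0,0,-0.8]
    - [0,0,-0.8]
  claw: [0,0,0,0,0,0,0,0,0,0,0,0]

```text
clock: 2.1
position: [0.4626, 0.0721, 0.2312]
ee_rot: [-0.0, 0.002, 1.0, 0.0]
contact_force: [0.1, 0.0, -0.8]
width: 0.0425
gripper_force: 0.0
```

```bash
python3 - <<'E'
from h import *
s=manip.get_state();print(s['clock'],s['position'],s['width'])
print(rot().as_matrix().round(3))
print(delta((.5015,-.007,.14),90))
E
```

```text
2.1 [0.46261562 0.07206256 0.23121474] 0.04248485647836364
[[-1.     0.004 -0.   ]
 [ 0.004  1.     0.   ]
 [ 0.     0.    -1.   ]]
(array([-0.098 , -0.1973,  0.228 ]), array([ 0.0003, -0.    , -0.0073]))
```

>>> carry_out:
  delta_pos:
    - [-0.098,-0.197,0.1]
    - [-0.098,-0.197,0.1]
    - [-0.098,-0.197,0.2]
    - [-0.098,-0.197,0.228]
    - [-0.098,-0.197,0.228]
  turn:
    - [0,0,0]
    - [0,0,0]
    - [0,0,0]
    - [0,0,0]
    - [0,0,0]
  claw: [0,0,0,0,0]

```text
clock: 2.6
position: [0.4987, -0.0032, 0.1385]
ee_rot: [-0.003, -0.001, 1.0, 0.001]
contact_force: [-0.1, 0.8, 0.9]
width: 0.0427
gripper_force: 0.0
```

```bash
python3 - <<'E'
from h import *
import cv2
d=manip.get_image('wrist');cv2.imwrite('pics/w1.png',d['image'][:,:,::-1])
s=manip.get_state();print(s['clock'],s['position'],s['contact_force'])
for q in('cover','ring_seat'):print([(np.round(r['point'],4),r['score']) for r in manip.place_of('wrist',q)])
def fish(d):
    v,u=np.indices(d['z_map'].shape);z=d['z_map'];a,b=u-d['cx'],v-d['cy']
    r=np.hypot(a,b)+1e-9;th=r/d['fx'];t=np.tan(np.clip(th,0,1.45))
    p=np.stack([a/r*t*z,b/r*t*z,z,np.ones_like(z)],-1)@np.linalg.inv(d['world_to_cam']).T
    p=p[...,:3];p[(z<=0)|(th>1.4)]=np.nan;return p
p=fish(d)
print('knob',near(p,(.502,-.006),.02,.110,.122)); print('flange',near(p,(.502,-.006),.06,.077,.086)); print('base',near(p,(.502,-.006),.09,.01,.02))
print(delta((.5015,-.007,.086),90))
E
```

```text
2.65 [ 0.50018518 -0.00343568  0.14011204] [ 0.82361163 -0.4122794  -0.17051398]
[(array([0.4668, 0.1314, 0.0006]), 0.91), (array([ 0.5012, -0.0136,  0.065 ]), 0.75), (array([0.6362, 0.0106, 0.005 ]), 0.7), (array([ 5.049e-01, -6.400e-03,  3.000e-04]), 0.4)]
[]
knob (np.int64(617), array([ 0.5017, -0.0052]), array([ 0.5006, -0.0051,  0.1153,  0.0181,  0.0168]))
flange (np.int64(4519), array([ 0.4961, -0.0052]), array([ 0.4969, -0.0052,  0.0816,  0.084 ,  0.0943]))
base (np.int64(7083), array([ 0.4993, -0.0051]), array([ 0.4736, -0.0043,  0.0157,  0.1313,  0.1319]))
(array([ 0.0011, -0.0076,  0.1393]), array([0.0001, 0.0052, 0.004 ]))
```

View pics/w1.png

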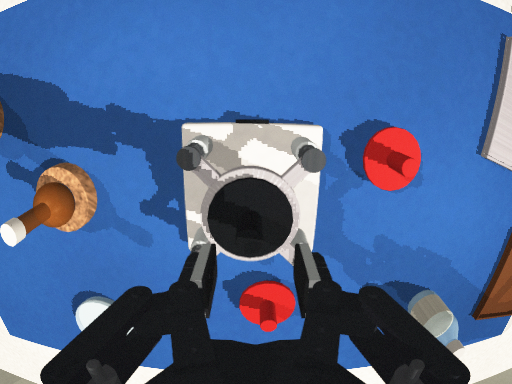

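The wrist picture shows the black cover at (250,217) with the knob between the fingers at (203,275) and (307,275), and a clear descent. Next I go down and grip.

>>> carry_out:
  delta_pos:
    - [0,0,0.05]
    - [0,0,0.1]
    - [0,0,0.135]
    - [0,0,0.135]
    - [0,0,0.135]
    - [0,0,0.135]
    - [0,0,0.135]
    - [0,0,0.135]
    - [0,0,0.135]
  turn:
    - [0,0,0]
    - [0,0,0]
    - [0,0,0]
    - [0,0,0]
    - [0,0,0]
    - [0,0,0]
    - [0,0,0]
    - [0,0,0]
    - [0,0,0]
  claw: [0,0,0,0,1,1,1,1,1]
  force: 30

```text
clock: 3.65
position: [0.5022, -0.0051, 0.087]
ee_rot: [0.001, 0.0, 1.0, 0.0]
contact_force: [1.1, 1.4, 2.6]
width: 0.0169
gripper_force: 29.3
```

>>> carry_out:
  delta_pos:
    - [0,0,-0.06]
    - [0,0,-0.13]
    - [0,0,-0.2]
    - [0.26,0.914,-0.2]
    - [0.26,0.914,-0.2]
    - [0.26,0.914,-0.2]
    - [0.26,0.914,-0.2]
    - [0.26,0.914,-0.2]
    - [0.26,0.914,-0.2]
    - [0.26,0.914,-0.2]
    - [0.26,0.914,-0.2]
    - [0.26,0.914,-0.2]
  turn:
    - [0,0,0]
    - [0,0,0]
    - [0,0,0]
    - [0,0,0]
    - [0,0,0]
    - [0,0,0]
    - [0,0,0]
    - [0,0,0]
    - [0,0,0]
    - [0,0,0]
    - [0,0,0]
    - [0,0,0]
  claw: [1,1,1,1,1,1,1,1,1,1,1,1]

```text
clock: 4.85
position: [0.3955, 0.3635, 0.1655]
ee_rot: [-0.001, -0.002, 1.0, 0.0]
contact_force: [0.3, -0.6, -0.7]
width: 0.0165
gripper_force: 29.5
```

```bash
python3 - <<'E'
from h import *
import cv2
d=manip.get_image('side');w=manip.get_image('wrist')
cv2.imwrite('pics/s2.png',np.hstack([cv2.resize(d['image'][:,100:356,::-1],(400,600)),cv2.resize(w['image'][:,128:384,::-1],(400,600))]))
s=manip.get_state();print(s['clock'],s['position'],s['contact_force'],s['width'])
print(delta((.399,.359,.031),90))
p=cloud(d);x=s['position'];print('cover low',near(p,x[:2],.045,.05,.16))
m=(np.hypot(p[...,0]-x[0],p[...,1]-x[1])<.045)&(p[...,2]>.05);print(np.nanmin(p[m][:,2]))
E
```

```text
4.95 [0.39637129 0.36005443 0.16544068] [ 0.55418667 -0.25548579 -0.75744001] 0.016716447559066653
(array([-0.0069, -0.002 ,  0.3361]), array([-0.0038, -0.002 ,  0.0038]))
cover low (np.int64(59), array([0.3942, 0.3567]), array([0.3916, 0.3459, 0.1542, 0.0613, 0.0529]))
0.14390866210309833
```

View pics/s2.png

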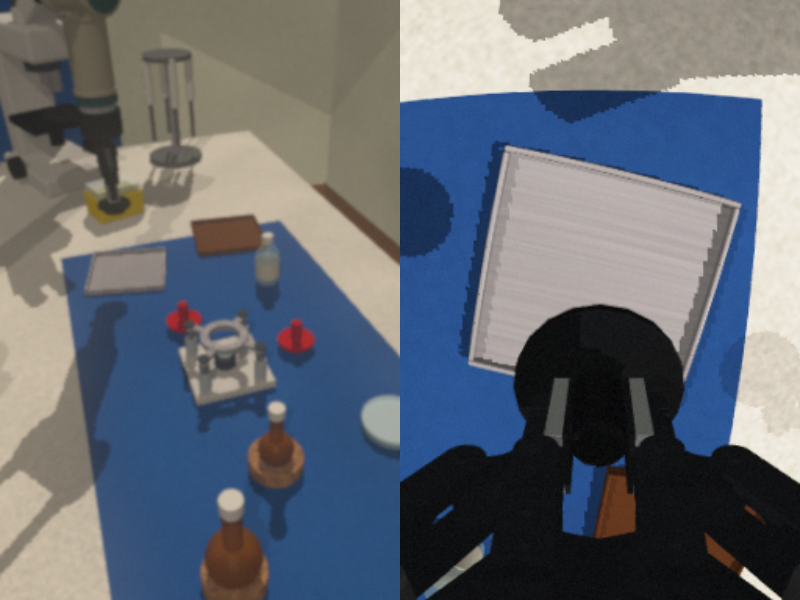

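The left half shows the ring empty at (224,335) and the cover hanging in the gripper at (115,207). The wrist half shows the cover held straight at (600,385), over the grey tray. Next I lower and release it.

>>> carry_out:
  delta_pos:
    - [-0.007,0,0.1]
    - [-0.007,0,0.2]
    - [-0.007,0,0.28]
    - [-0.007,0,0.32]
    - [-0.007,0,0.335]
    - [-0.007,0,0.341]
    - [-0.007,0,0.341]
    - [-0.007,0,0.341]
  turn:
    - [0,0,0]
    - [0,0,0]
    - [0,0,0]
    - [0,0,0]
    - [0,0,0]
    - [0,0,0]
    - [0,0,0]
    - [0,0,0]
  claw: [1,1,1,1,1,1,1,1]

```text
clock: 5.75
position: [0.4008, 0.3606, 0.0309]
ee_rot: [0.001, 0.0, 1.0, 0.001]
contact_force: [0.0, -0.7, -0.8]
width: 0.0169
gripper_force: 29.5
```

>>> carry_out:
  delta_pos:
    - [0,0,0.003]
    - [0,0,0.005]
    - [0,0,0.005]
    - [0,0,0.005]
    - [0,0,0.005]
    - [0,0,0.005]
    - [0,0,-0.1]
    - [0,0,-0.2]
    - [0,0,-0.35]
    - [0,0,-0.35]
  turn:
    - [0,0,0]
    - [0,0,0]
    - [0,0,0]
    - [0,0,0]
    - [0,0,0]
    - [0,0,0]
    - [0,0,0]
    - [0,0,0]
    - [0,0,0]
    - [0,0,0]
  claw: [1,1,0,0,0,0,0,0,0,0]

```text
clock: 6.75
position: [0.4027, 0.3625, 0.1755]
ee_rot: [0.005, -0.0, 1.0, 0.003]
contact_force: [1.2, 0.4, -0.3]
width: 0.0427
gripper_force: 0.0
```

```bash
python3 - <<'E'
from h import *
import cv2
d=manip.get_image('side');p=cloud(d)
print([(np.round(r['point'],4),r['score']) for r in manip.place_of('side','cover')])
print('knob',near(p,(.399,.359),.03,.045,.07),'flange',near(p,(.399,.359),.05,.017,.026))
cv2.imwrite('pics/s3.png',cv2.resize(d['image'][130:290,100:313,::-1],(799,600)))
s=manip.get_state();print(s['clock'],s['position'],s['qpos'][5])
print(delta((.4055,-.348,.19),90))
E
```

```text
[(array([0.469 , 0.1338, 0.0014]), 0.78), (array([ 0.6375,  0.0077, -0.0013]), 0.58), (array([ 0.3992,  0.3605, -0.0009]), 0.46)]
knob (np.int64(32), array([0.3992, 0.3597]), array([0.3992, 0.3561, 0.0549, 0.0169, 0.0182])) flange (np.int64(125), array([0.3992, 0.3573]), array([0.399 , 0.3515, 0.0239, 0.0602, 0.062 ]))
6.85 [0.40098091 0.36122742 0.17196111] -0.9666330377404326
(array([-0.0113, -1.7729, -0.0505]), array([0.0059, 0.0084, 0.0002]))
```

View pics/s3.png

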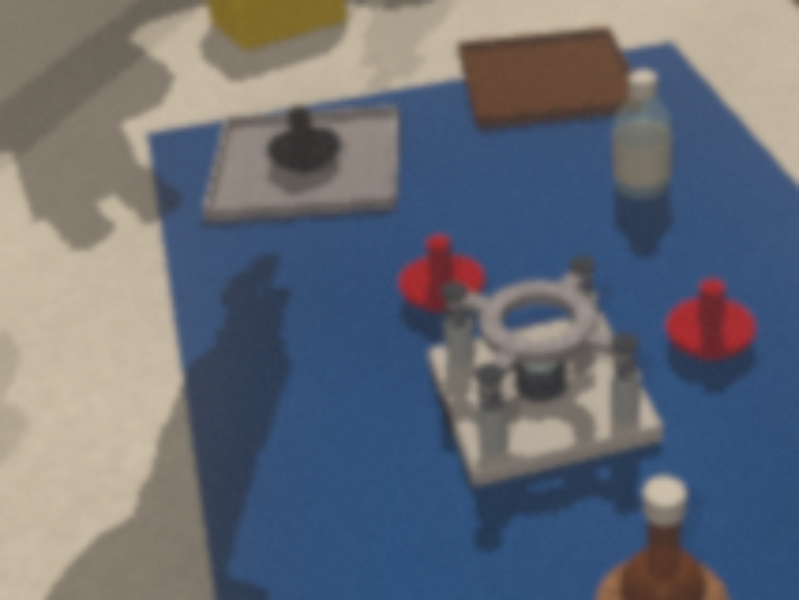

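The crop shows the black cover standing upright in the grey tray at (303,150), with the ring empty at (537,320) and the red covers untouched. On to the larger flask.

>>> carry_out:
  delta_pos:
    - [0,-0.1,-0.1]
    - [0,-0.95,-0.1]
    - [0,-0.95,-0.1]
    - [0,-0.95,-0.1]
    - [0,-0.95,-0.1]
    - [0,-0.95,-0.1]
    - [0,-0.95,-0.1]
    - [0,-0.95,-0.1]
    - [0,-0.95,-0.1]
    - [0,-0.95,-0.1]
  turn:
    - [0,0,0]
    - [0,0,0]
    - [0,0,0]
    - [0,0,0]
    - [0,0,0]
    - [0,0,0]
    - [0,0,0]
    - [0,0,0]
    - [0,0,0]
    - [0,0,0]
  claw: [-0.3,-0.3,-0.3,-0.3,-0.3,-0.3,-0.3,-0.3,-0.3,-0.3]

```text
clock: 7.85
position: [0.3987, -0.0202, 0.2079]
ee_rot: [-0.002, 0.002, 1.0, 0.001]
contact_force: [0.3, 1.3, -0.2]
width: 0.0554
gripper_force: 0.0
```

>>> carry_out:
  delta_pos:
    - [-0.011,-0.823,0]
    - [-0.011,-0.823,0]
    - [-0.011,-0.823,0]
    - [-0.011,-0.823,0]
    - [-0.011,-0.823,0]
    - [-0.011,-0.823,0]
    - [-0.011,-0.823,0]
    - [-0.011,-0.823,0]
    - [-0.011,-0.823,0]
    - [-0.011,-0.823,0]
  turn:
    - [0,0,0]
    - [0,0,0]
    - [0,0,0]
    - [0,0,0]
    - [0,0,0]
    - [0,0,0]
    - [0,0,0]
    - [0,0,0]
    - [0,0,0]
    - [0,0,0]
  claw: [-0.3,-0.3,-0.3,-0.3,-0.3,-0.3,-0.3,-0.3,-0.3,-0.3]

```text
clock: 8.85
position: [0.4046, -0.3462, 0.2088]
ee_rot: [-0.001, -0.001, 1.0, 0.001]
contact_force: [-0.8, -0.2, 0.4]
width: 0.0551
gripper_force: 0.0
```

```bash
cat >> h.py <<'E'
def fish(d):
    v,u=np.indices(d['z_map'].shape);z=d['z_map'];a,b=u-d['cx'],v-d['cy']
    r=np.hypot(a,b)+1e-9;th=r/d['fx'];t=np.tan(np.clip(th,0,1.45))
    p=np.stack([a/r*t*z,b/r*t*z,z,np.ones_like(z)],-1)@np.linalg.inv(d['world_to_cam']).T
    p=p[...,:3];p[(z<=0)|(th>1.4)]=np.nan;return p
E
python3 - <<'E'
from h import *
d=manip.get_image('wrist');p=fish(d)
s=manip.get_state();print(s['clock'],s['position'],s['qpos'],s['width'],s['contact_force'])
print('cap',near(p,(.4055,-.348),.025,.142,.152))
t=manip.get_image('top');p=cloud(t)
r=near(p,(.5015,-.007),.045,.068,.08);print('ring',r)
p=cloud(manip.get_image('side'));print('ring',near(p,(.5015,-.007),.045,.068,.08),'cap',near(p,(.404,-.349),.03,.14,.158))
print(rot().as_matrix().round(3));print(delta((.4055,-.348,.1),90))
E
```

```text
8.9 [ 0.40459832 -0.34639409  0.20916775] [-8.39172754e-01  2.27052499e-01  1.62955045e+00  6.84110117e-04
  1.28687395e+00 -2.41281076e+00] 0.05565613232714726 [-0.48612117  0.22789833  0.37320028]
cap (np.int64(898), array([ 0.4059, -0.3467]), array([ 0.405 , -0.3466,  0.1481,  0.0247,  0.0248]))
ring (np.int64(438), array([ 0.5024, -0.0065]), array([ 0.5023, -0.0071,  0.0763,  0.072 ,  0.0722]))
ring (np.int64(0), 0, 0) cap (np.int64(241), array([ 0.4051, -0.3484]), array([ 0.4044, -0.3504,  0.1483,  0.0254,  0.0263]))
[[-1.    -0.002 -0.   ]
 [-0.002  1.     0.001]
 [ 0.     0.001 -1.   ]]
(array([-0.0024, -0.0026,  0.2742]), array([ 0.0012, -0.0001,  0.0041]))
```

>>> carry_out:
  delta_pos:
    - [-0.002,0,0.1]
    - [-0.002,0,0.18]
    - [-0.002,0,0.25]
    - [-0.002,0,0.2925]
    - [-0.002,0,0.2925]
    - [-0.002,0,0.2925]
    - [-0.002,0,0.2925]
    - [-0.002,0,0.2925]
    - [-0.002,0,0.2925]
    - [-0.002,0,0.2925]
    - [-0.002,0,0.2925]
  turn:
    - [0,0,0]
    - [0,0,0]
    - [0,0,0]
    - [0,0,0]
    - [0,0,0]
    - [0,0,0]
    - [0,0,0]
    - [0,0,0]
    - [0,0,0]
    - [0,0,0]
    - [0,0,0]
  claw: [-0.3,-0.3,-0.3,-0.3,-0.3,1,1,1,1,1,1]
  force: 50

```text
clock: 10.1
position: [0.4054, -0.3489, 0.0934]
ee_rot: [0.001, 0.0, 1.0, -0.0]
contact_force: [-0.1, 1.6, 6.1]
width: 0.0215
gripper_force: 77.0
```

>>> carry_out:
  delta_pos:
    - [0,0,-0.04]
    - [0,0,-0.12]
    - [0,0,-0.21]
    - [0,0,-0.275]
    - [0,0,-0.275]
  turn:
    - [0,0,0]
    - [0,0,0]
    - [0,0,0]
    - [0,0,0]
    - [0,0,0]
  claw: [1,1,1,1,1]

```text
clock: 10.6
position: [0.4065, -0.3507, 0.2059]
ee_rot: [0.002, -0.0, 1.0, -0.003]
contact_force: [0.6, 0.3, -2.7]
width: 0.0215
gripper_force: 77.2
```

>>> carry_out:
  delta_pos:
    - [-0.024,0.085,0]
    - [-0.12,0.426,0]
    - [-0.239,0.8525,0]
    - [-0.239,0.8525,0]
    - [-0.239,0.8525,0]
    - [-0.239,0.8525,0]
    - [-0.239,0.8525,0]
    - [-0.239,0.8525,0]
    - [-0.239,0.8525,0]
    - [-0.239,0.8525,0]
    - [-0.239,0.8525,0]
  turn:
    - [0,0,0]
    - [0,0,0]
    - [0,0,0]
    - [0,0,0]
    - [0,0,0]
    - [0,0,0]
    - [0,0,0]
    - [0,0,0]
    - [0,0,0]
    - [0,0,0]
    - [0,0,0]
  claw: [1,1,1,1,1,1,1,1,1,1,1]

```text
clock: 11.7
position: [0.4999, -0.0089, 0.2017]
ee_rot: [-0.001, 0.0, 1.0, -0.0]
contact_force: [-0.7, 0.5, -1.8]
width: 0.0215
gripper_force: 77.1
```

```bash
python3 - <<'E'
from h import *
import cv2
d=manip.get_image('side');w=manip.get_image('wrist')
cv2.imwrite('pics/s4.png',np.hstack([cv2.resize(d['image'][100:260,180:313,::-1],(400,480)),cv2.resize(w['image'][:,96:416,::-1],(400,480))]))
for c in('side','wrist','top'):
  manip.get_image(c)
  for q in ('flask','ring_seat'): print(c,q,[(np.round(r['point'],4),round(r['score'],2)) for r in manip.place_of(c,q)][:3])
P=cloud(d);S=manip.get_state();x=S['position']
for z in (.13,.15,.17,.185): print('side',z,near(P,x[:2],.045,z-.006,z+.006))
t=manip.get_image('top');p=cloud(t);print('ring wrist',near(fish(w),(.5015,-.007),.045,.07,.08))
for i in range(4):
  S=manip.get_state();print(S['clock'],S['position'],S['contact_force'],S['width'],S['gripper_force']);manip.get_image('top')
print(rot().as_matrix().round(3))
E
```

```text
side flask [(array([ 0.4974, -0.0106,  0.1246]), 0.58)]
side ring_seat [(array([ 0.5069, -0.0091,  0.0774]), 0.68)]
wrist flask [(array([ 0.502 , -0.0091,  0.1252]), 0.92)]
wrist ring_seat []
top flask []
top ring_seat [(array([ 0.5087, -0.2188,  0.0092]), 0.54)]
side 0.13 (np.int64(5), array([ 0.4973, -0.0304]), array([ 0.4949, -0.0303,  0.135 ,  0.0168,  0.0019]))
side 0.15 (np.int64(82), array([ 0.4961, -0.0261]), array([ 0.4917, -0.033 ,  0.1507,  0.0558,  0.0315]))
side 0.17 (np.int64(161), array([ 0.4984, -0.0181]), array([ 0.4935, -0.0286,  0.1702,  0.06  ,  0.0471]))
side 0.185 (np.int64(153), array([ 0.4987, -0.0112]), array([ 0.4962, -0.0185,  0.1836,  0.0466,  0.041 ]))
ring wrist (np.int64(1733), array([ 0.4876, -0.0052]), array([ 0.4809, -0.0044,  0.0756,  0.047 ,  0.0752]))
12.3 [ 0.5006607  -0.00789095  0.20275192] [-0.31446375  0.66907862 -2.07061078] 0.021509467619388 77.09307432174683
12.35 [ 0.50064913 -0.00780604  0.20274473] [-1.40066894 -0.36012634 -2.57394773] 0.021423913182281425 77.09327638149261
12.4 [ 0.50063966 -0.00780916  0.20271981] [ 0.11771736  0.38617595 -1.99527716] 0.0214546073357988 77.09345206618309
12.45 [ 0.50065121 -0.00776823  0.20270114] [-0.56724745  0.44168216 -1.66731772] 0.021104593609811803 77.09405913949013
[[-1. -0.  0.]
 [-0.  1.  0.]
 [-0.  0. -1.]]
```

View pics/s4.png

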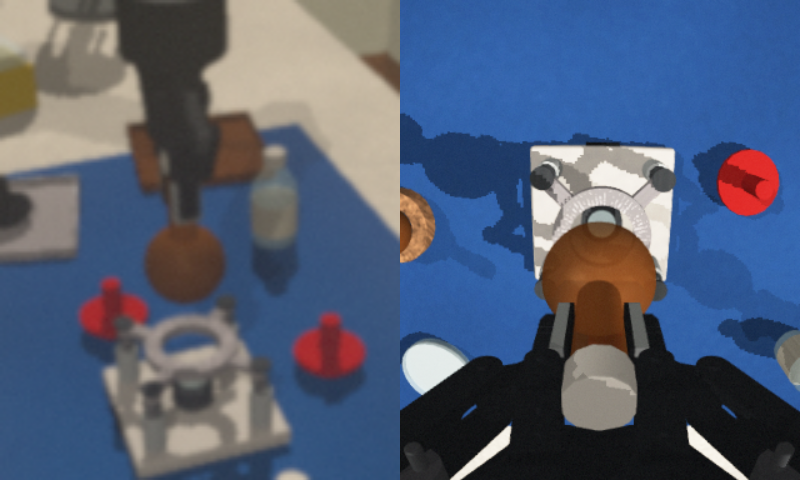

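The left half shows the flask held upright with the bulb at (185,263) above the empty ring at (190,343). In the wrist half the bulb is at (600,275), with the ring centred just beneath at about (602,225). I'll fit the bulb and ring to get the lateral error.

```bash
python3 - <<'E'
from h import *
from scipy.optimize import least_squares
S=manip.get_state();x=S['position']
for c,f in(('side',cloud),('wrist',fish)):
    d=manip.get_image(c);p=f(d)
    c0=np.array([x[0],x[1],.156])
    q=p[np.abs(np.linalg.norm(p-c0,axis=-1)-.032)<.008]; q=q[q[:,2]<.178]
    s=least_squares(lambda v:np.linalg.norm(q-v[:3],axis=1)-.032,c0,loss='soft_l1',f_scale=.001)
    print(c,len(q),'bulb',s.x.round(4),round(np.abs(s.fun).mean(),4))
    r=np.hypot(p[...,0]-.5015,p[...,1]+.0065)
    q=p[(r<.041)&(r>.02)&(p[...,2]>.071)&(p[...,2]<.081)]
    # annulus centre: maximise points inside 25..38 mm
    def cost(v):
        r=np.hypot(q[:,0]-v[0],q[:,1]-v[1]);return np.r_[np.maximum(0,r-.038),np.maximum(0,.025-r)]
    s=least_squares(cost,[.5015,-.0065]);print(c,len(q),'ring',s.x.round(4),q[:,2].mean().round(4),np.ptp(q,axis=0).round(3),round(s.cost*1e6,2))
p=cloud(dict(np.load('side0.npz')))
E
```

```text
side 373 bulb [ 0.5005 -0.0074  0.1582] 0.0008
side 359 ring [ 0.5011 -0.0076] 0.0764 [0.076 0.076 0.009] 29.0
wrist 2495 bulb [ 0.5018 -0.006   0.1568] 0.0003
wrist 1629 ring [ 0.5007 -0.0059] 0.0757 [0.047 0.075 0.007] 109.1
```

>>> carry_out:
  delta_pos:
    - [-0.001,0,0.05]
    - [-0.001,0,0.1]
    - [-0.001,0,0.125]
    - [-0.001,0,0.135]
    - [-0.001,0,0.1425]
    - [-0.001,0,0.1425]
    - [-0.001,0,0.1425]
    - [-0.001,0,0.1425]
  turn:
    - [0,0,0]
    - [0,0,0]
    - [0,0,0]
    - [0,0,0]
    - [0,0,0]
    - [0,0,0]
    - [0,0,0]
    - [0,0,0]
  claw: [1,1,1,1,1,1,1,1]

```text
clock: 13.4
position: [0.5015, -0.0079, 0.1463]
ee_rot: [0.001, -0.0, 1.0, -0.0]
contact_force: [-0.4, 0.1, -2.6]
width: 0.0214
gripper_force: 77.1
```

>>> carry_out:
  delta_pos:
    - [0,0,0.002]
    - [0,0,0.004]
    - [0,0,0.006]
    - [0,0,0.008]
    - [0,0,0.01]
    - [0,0,0.01]
    - [0,0,0.01]
  turn:
    - [0,0,0]
    - [0,0,0]
    - [0,0,0]
    - [0,0,0]
    - [0,0,0]
    - [0,0,0]
    - [0,0,0]
  claw: [1,1,1,1,1,1,1]

```text
clock: 14.1
position: [0.5012, -0.0076, 0.1418]
ee_rot: [0.0, 0.0, 1.0, 0.0]
contact_force: [-0.5, 1.7, -1.1]
width: 0.0217
gripper_force: 77.0
```

```bash
cat > st.py <<'E'
from h import *
F=[];P=[]
for i in range(6):
    s=manip.get_state();F.append(s['contact_force']);P.append(s['position']);d=manip.get_image('side')
print(s['clock'],np.mean(P,0).round(4),np.mean(F,0).round(2),np.array(F)[:,2].round(1),np.round(s['moment'],2),s['width'],s['gripper_force'])
p=cloud(d);r=np.hypot(p[...,0]-.5015,p[...,1]+.0065)
q=p[(r<.037)&(r>.034)&(p[...,2]>.055)&(p[...,2]<.08)]
print('ring z pts',len(q),np.percentile(q[:,2],[10,50,90]).round(4) if len(q) else '')
E
python3 st.py
```

```text
14.35 [ 0.5012 -0.0076  0.1418] [ 0.24  1.38 -0.54] [-1.1 -1.2  0.4 -0.9 -0.8  0.4] [ 0.34 -0.08 -0.02] 0.021868768738607828 77.0972290635109
ring z pts 54 [0.0706 0.0768 0.078 ]
```

>>> carry_out:
  delta_pos:
    - [0,0.002,0]
    - [0,0.002,0.0025]
    - [0,0.002,0.0025]
    - [0,0.002,0.0025]
  turn:
    - [0,0,0]
    - [0,0,0]
    - [0,0,0]
    - [0,0,0]
  claw: [1,1,1,1]

```text
clock: 14.8
position: [0.5013, -0.0071, 0.1409]
ee_rot: [0.0, -0.0, 1.0, -0.0]
contact_force: [1.7, -0.8, 1.5]
width: 0.0215
gripper_force: 77.0
```

```bash
python3 st.py
```

```text
15.05 [ 0.5013 -0.0071  0.1409] [0.39 0.32 0.9 ] [1.5 0.7 1.5 0.7 0.2 0.8] [ 0.07 -0.14 -0.02] 0.021080817157568564 77.07025676965714
ring z pts 55 [0.074  0.0765 0.0776]
```

>>> carry_out:
  delta_pos:
    - [0,0,0.003]
    - [0,0,0.006]
    - [0,0,0.009]
    - [0,0,0.012]
    - [0,0,0.015]
    - [0,0,0.018]
    - [0,0,0.02]
    - [0,0,0.022]
    - [0,0,0.025]
    - [0,0,0.025]
    - [0,0,0.025]
  turn:
    - [0,0,0]
    - [0,0,0]
    - [0,0,0]
    - [0,0,0]
    - [0,0,0]
    - [0,0,0]
    - [0,0,0]
    - [0,0,0]
    - [0,0,0]
    - [0,0,0]
    - [0,0,0]
  claw: [1,1,1,1,1,1,1,1,1,1,1]

```text
clock: 16.2
position: [0.5013, -0.007, 0.1309]
ee_rot: [0.0, 0.0, 1.0, 0.0]
contact_force: [0.4, 1.7, 5.1]
width: 0.0214
gripper_force: 77.1
```

```bash
python3 st.py
```

```text
16.45 [ 0.5013 -0.007   0.131 ] [0.76 1.45 5.22] [5.1 5.1 5.7 4.8 5.7 4.9] [ 0.04 -0.06 -0.  ] 0.021384829543753748 77.09847003221512
ring z pts 56 [0.0639 0.0668 0.0681]
```

>>> carry_out:
  delta_pos:
    - [0,0,0.003]
    - [0,0,0.006]
    - [0,0,0.009]
    - [0,0,0.011]
    - [0,0,0.0125]
    - [0,0,0.0125]
    - [0,0,0.0125]
    - [0,0,0.0125]
  turn:
    - [0,0,0]
    - [0,0,0]
    - [0,0,0]
    - [0,0,0]
    - [0,0,0]
    - [0,0,0]
    - [0,0,0]
    - [0,0,0]
  claw: [1,1,1,1,1,1,1,1]

```text
clock: 17.3
position: [0.5014, -0.007, 0.1263]
ee_rot: [0.001, -0.0, 1.0, 0.0]
contact_force: [0.9, 0.3, 8.4]
width: 0.0218
gripper_force: 77.1
```

```bash
cat >> st.py <<'E'
import cv2
w=manip.get_image('wrist')
cv2.imwrite('pics/s5.png',np.hstack([cv2.resize(d['image'][100:260,180:313,::-1],(400,480)),cv2.resize(w['image'][:,96:416,::-1],(400,480))]))
E
python3 st.py
```

```text
17.55 [ 0.5014 -0.007   0.1263] [0.45 0.78 7.72] [8.4 7.6 7.5 7.3 7.7 7.7] [ 0.14 -0.07  0.07] 0.021499244592243724 77.08834737539291
ring z pts 47 [0.0611 0.0623 0.0635]
```

View pics/s5.png

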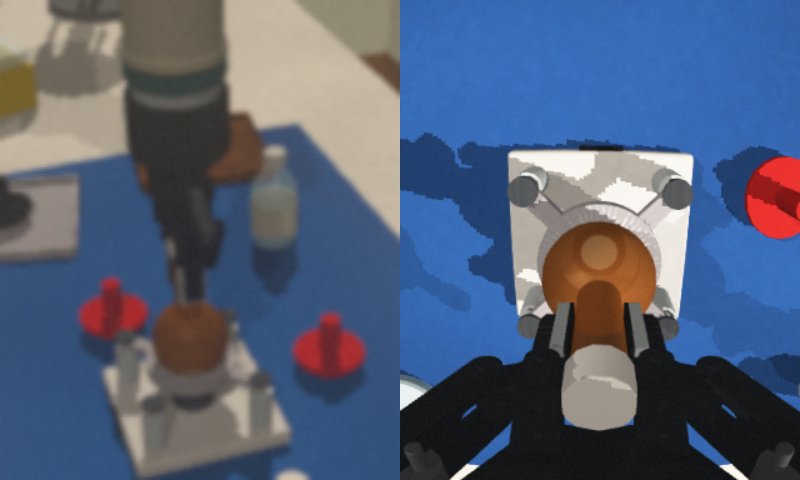

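The flask sits upright and centred in the depressed ring (bulb at (190,340) on the left, (600,262) on the right). The fingers grip only the neck and stay clear of the guides. Travel is about 14.5 of 16 mm, so I'm handing in.

```bash
python3 -c "
from rig import manip
print(manip.sign_off())"
```

```text
the job is handed in; nothing more can be done
None
```

I handed the job in with the black cover standing in the steel tray and the larger flask upright in the ring, held pressed down about 14.5 mm of the 16 mm travel by its neck; the clock read about 18 s of the 51 s, and the sign-off gave no verdict.

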